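# Make up the two microscopy kits

### The job

Make up the two kits for the microscopy class from the stock lying loose on the bench. The smear kit is the slide box and the square stain bottle, in the long narrow tray; the measuring kit is the eyepiece, the wooden micrometer case and the round dark oil bottle, in the squarish tray. Seat each thing right way up, flat on the floor of the pocket shaped for it, let go, do not knock over the bottles or the eyepiece on the way, and leave the petri dish where it is.

Things in the scene. Friction and masses are not known exactly. Their poses are not given: they have to be found in the camera images.
- slide_box: Black plastic microscope slide box with a white label on its flat lid. Loose, 88 (x) by 56 (y) by 36 mm high. Origin: centre of the underside; z up through the lid, x along the length. It lies flat at the start.
- stain_bottle: Square clear glass stain bottle with white side labels and a round white screw cap. Loose, standing; 88 mm high in all: the square body is 44 by 44 mm and 62 mm high, sides along its x and y; the cap is 30 mm across, from 71 to 88 mm height. Origin: centre of the underside, z up.
- oil_bottle: Small round dark brown immersion-oil bottle with a white label band and a white screw cap. Loose, standing; body 46 mm across and 42 mm high, cap 34 mm across from 50 to 66 mm height. Origin: centre of the underside, z up.
- eyepiece: Microscope eyepiece standing on its bright steel sleeve, loose, 58 mm high: sleeve 30 mm across up to 30 mm, above it the black housing 37 mm across from 30 to 52 mm, then the rubber eyecup 34 narrowing to 31 mm across with the lens on top. Origin: centre of the underside, z up.
- micrometer_case: Small closed wooden case (it holds a stage micrometer) with a brass plate on its lid. Loose, 84 (x) by 36 (y) by 26 mm high. Origin: centre of the underside; z up through the lid, x along the length. It lies flat at the start; the lid does not open.
- smear_tray: Long narrow grey moulded tray, fixed, 205 (x) by 92 (y) by 14 mm high; origin: centre of its underside, z up. Two pockets 7 mm deep, their black floor 7 mm above the bench: oblong for the slide box, 102 (x) by 70 (y) mm, centre x = -40, y = 0 mm; square for the stain bottle, 58 by 58 mm, sides along x and y, centre x = +62, y = 0 mm.
- measuring_tray: Squarish grey moulded tray, fixed, 142 (x) by 150 (y) by 14 mm high; origin: centre of its underside, z up. Three pockets 7 mm deep, black floor 7 mm above the bench: oblong for the case, 50 (x) by 98 (y) mm (case length along tray y), centre x = +38, y = 0 mm; large round for the oil bottle, 60 mm across, centre x = -34, y = +36; small round for the eyepiece, 44 mm across, x = -34, y = -42.
- petri_dish: Covered clear petri dish with a tan layer of agar, 61 mm across and 16 mm high, loose among the stock; not part of any kit and to be left alone. Origin: centre of the underside, z up.

How it is judged:
By the outcome, as a careful person would: the job done as asked, in the order asked, and still so for the second after the job is handed in, with the robot touching nothing.
It also fails if it takes over 128 s, if anything falls off the work surface, if the arm or the gripper's body presses on something with over 40 N, if the wrist force passes 120 N, or if a joint passes its speed limit or range.

### The arm

A 6-joint arm with a two-finger parallel gripper is mounted at the origin on the work surface. World frame = base frame: x ahead of the robot, y to its left, z up, the work surface at z = 0. Lengths are in mm, angles in rad, forces in N, time in s.
With the tool pointing down it reaches from about 350 to 775 mm from the base axis. Payload 7.3 kg.
Tool frame: the origin (TCP) lies at the very end of the fingers, on their centre line; the grasp point (between the pads) lies 19 mm behind it; z points along the fingers, y is the line along which they close (so a half turn about z gives the same grasp; the last joint's range is limited). The gripper opens to 92 mm and grips with 3 to 60 N. Pads are 19 mm wide; open, the fingers measure 130 mm over their backs; the gripper's body (75 mm by 190 mm) begins 47 mm behind the grasp point.
Start: joints at [1.103, 0.342, 1.524, -0, 1.275, -0.146], TCP at [166.03, 498.075, 226.741] pointing down, gripper open.
Joint ranges: [-2.53, 2.53], [-0.77, 2.02], [0.04, 2.7], [-1, 4.14], [0.28, 2.66], [-3.11, 3.11]. Speed limits (rad/s): [2.57, 2.57, 3.14, 3.14, 3.14, 3.14].

### API

Orientations are given as [roll, pitch, yaw] about the fixed x, y, z axes, in that order (R = Rz(yaw) Ry(pitch) Rx(roll)).
In Python, from plant import get_obs, vision, workorder gives the robot as it stands.
- The arm moves only by the shell command python3 -m pendant 'ROWS' [OPENING]. ROWS is a JSON object of lists of equal length, an entry for each row: "dp": the shift along the tool's x, y, z in m, a list of three; "rotation": the turn, a rotation vector about the tool's x, y, z in rad, a list of three. A call has 1 to 8 rows; each row is the pose to reach, as a shift and turn from the pose commanded when the call began, along the tool's axes at that moment; what a row does not reach only later rows make up. A row lasts 1/8 s, in which the tool goes at most 62.5 mm and 10.7 degrees, less where a joint would pass 70% of its speed; a pose out of reach is approached as far as the arm can. A call with a gripper value outside its range is refused whole. OPENING is the finger opening in m, from 0 to 0.0918, set as the call begins (- or left out, the last holds). The fingers move at their own pace and stop on an object; the grip force is fixed at half the most. Time passes only in rows, so rows that repeat a pose let the fingers close. It gives the time, the measured TCP pose, the force, the opening and the grip force at its end, in the units of the state.
- get_obs(): the state, without advancing time (a new reading comes with each control period).
- vision.capture(name): name is "scene" or "top" or "wrist"; returns a dict with "pixels" (384x512x3 uint8, red, green, blue), "vfov" (degrees; the focal length in pixels is half the picture's height over the tangent of half this angle, whatever the lens; pixels are square), "cx", "cy" (the principal point, pixels), "dist" ([k1, k2, p1, p2, k3] as OpenCV has them; the pictures are not rectified), "pose" (4x4, takes a point from camera to world coordinates); the wrist camera has in their place "T_tool_cam" (4x4, takes a point from camera to tool coordinates, whose origin is the TCP and whose axes are the flange's). Camera axes: x right, y up, looking along -z (the intrinsics and any distortion apply to the point x, -y, -z); pixel columns grow to the right and rows downward; lengths in mm; the calibration is good to about 2 mm. A picture is of the moment at which its call begins: read the wrist's pose just before it. There is no depth.
- workorder.close_job(): hands the job in; it is judged then, once.
The state is a dict: "time": time; "joint_positions": joint angles; "dq": joint speeds; "tau": joint torques, N m; "tool_pos": TCP position; "tcp_rot": TCP orientation; "contact_force": force on the tool from outside, world axes, zero at the start; "moment": the same for the moment, N m; "grip_width": finger opening in mm; "finger_force": force on a finger pad.
Only numpy, scipy, OpenCV 4.12 (cv2) and the standard library are available. Lean on these libraries where they do the work, as an engineer would, in place of code of your own. Each camera call takes 0.05 s, during which the arm holds its last target. There are 200 camera calls.

## Working session

There is one attempt and no reset: what is moved stays moved. The work goes in short steps, Python scripts to look and compute and a shell command to move; the robot and the scene stay as the last step left them, time stands still between calls to the robot, and variables do not carry over. Pictures are saved under pics/ and viewed, at most 14 in all, crops included, and the job is handed in when it is done.

```bash
mkdir -p pics; ls
cat > h.py <<'E'
import numpy as np, cv2
from plant import get_obs, vision, workorder
def cap(n):
    o=get_obs(); c=vision.capture(n); p=np.asarray(c["pixels"])
    f=p.shape[0]/2/np.tan(np.radians(c["vfov"])/2)
    K=np.array([[f,0,c["cx"]],[0,f,c["cy"]],[0,0,1.]])
    if "pose" in c: T=np.array(c["pose"])
    else:
        from scipy.spatial.transform import Rotation as R
        W=np.eye(4);W[:3,:3]=R.from_euler('xyz',o["tcp_rot"]).as_matrix();W[:3,3]=o["tool_pos"];T=W@np.array(c["T_tool_cam"])
    return dict(img=p,K=K,d=np.array(c["dist"],float),T=T)
def save(c,n,crop=None,s=1):
    im=c["img"][:,:,::-1]
    if crop: im=im[crop[1]:crop[3],crop[0]:crop[2]]
    cv2.imwrite("pics/"+n+".png",cv2.resize(im,None,fx=s,fy=s,interpolation=cv2.INTER_CUBIC))
def ray(c,uv,z):
    uv=np.array(uv,float).reshape(-1,1,2)
    n=cv2.undistortPoints(uv,c["K"],c["d"]).reshape(-1,2)
    d=np.c_[n[:,0],-n[:,1],-np.ones(len(n))]@c["T"][:3,:3].T
    o=c["T"][:3,3]; return o+d*((z-o[2])/d[:,2])[:,None]
def proj(c,P):
    P=np.array(P,float).reshape(-1,3); q=(P-c["T"][:3,3])@c["T"][:3,:3]
    q=q*[1,-1,-1]; return cv2.projectPoints(q,np.zeros(3),np.zeros(3),c["K"],c["d"])[0].reshape(-1,2)
E
python3 - <<'E'
from h import *
np.set_printoptions(precision=3,suppress=True)
for n in ("top","scene"):
    c=cap(n); save(c,n,s=1.5); print(n,c["T"],c["K"][0,0],c["d"]); np.save(n+".npy",c,allow_pickle=True)
o=get_obs(); print(o)
E
```

```text
pics
top [[  0.024   0.986  -0.164 439.172]
 [ -1.      0.026   0.012   7.558]
 [  0.016   0.164   0.986 889.072]
 [  0.      0.      0.      1.   ]] 363.00165663785737 [-0.064  0.     0.     0.     0.   ]
scene [[  -0.134   -0.645    0.752 1320.419]
 [   0.991   -0.099    0.092   81.131]
 [   0.015    0.758    0.652  688.263]
 [   0.       0.       0.       1.   ]] 417.2007899125554 [-0.004  0.     0.     0.     0.   ]
{'time': 0.1, 'joint_positions': array([ 1.103,  0.343,  1.525, -0.   ,  1.275, -0.146]), 'dq': array([ 0.003, -0.002, -0.003, -0.   ,  0.001, -0.002]), 'tau': array([  0.002, -43.2  , -24.469,   0.072,   0.053,  -0.   ]), 'tool_pos': array([165.849, 497.731, 226.126]), 'tcp_rot': array([-3.14, -0.  ,  2.82]), 'contact_force': array([ 0.73 , -0.181,  0.662]), 'moment': array([0.025, 0.039, 0.01 ]), 'finger_force': 0.0, 'grip_width': 91.87693681926768}
```

View pics/top.png

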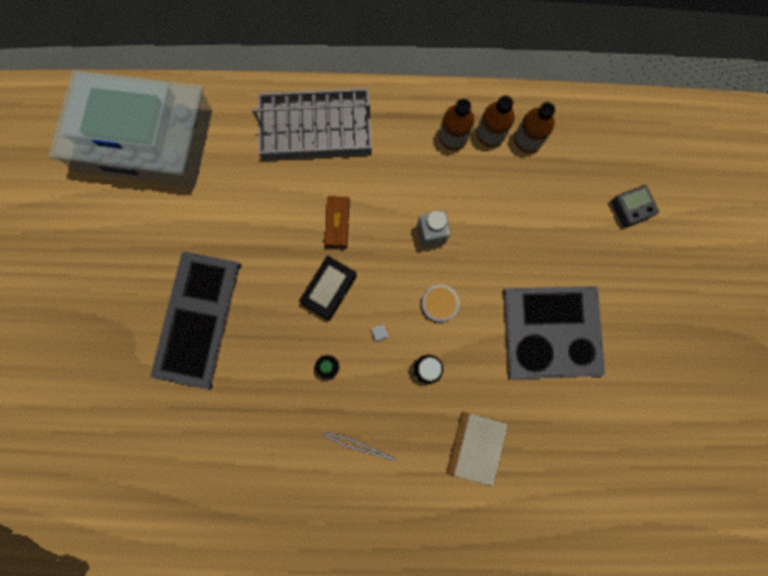

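View pics/scene.png

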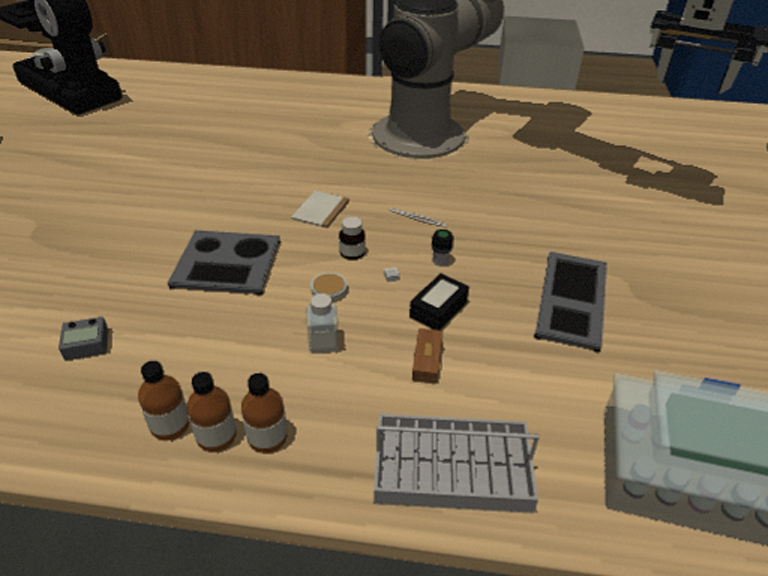

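The top view (1.5x) shows the smear tray at left (195,320), with its square pocket at the top, and the measuring tray at right (554,333). The slide box is at (328,288), case (337,222), stain bottle (434,228), oil bottle (429,369), eyepiece (326,367) and petri dish (440,303). The scene view agrees, and everything stands upright.

```bash
cat > m.py <<'E'
from h import *
np.set_printoptions(precision=1,suppress=True)
c=np.load("top.npy",allow_pickle=True).item(); im=c["img"]; hsv=cv2.cvtColor(im,cv2.COLOR_RGB2HSV)
H,S,V=[hsv[:,:,i].astype(int) for i in range(3)]
def blobs(mask,box,k=1):
    m=np.zeros(V.shape,np.uint8); x0,y0,x1,y1=[int(b/1.5) for b in box]
    m[y0:y1,x0:x1]=mask[y0:y1,x0:x1]
    cs=cv2.findContours(m,cv2.RETR_EXTERNAL,cv2.CHAIN_APPROX_NONE)[0]
    return sorted(cs,key=cv2.contourArea,reverse=True)[:k]
def show(n,cnt,z):
    r=cv2.minAreaRect(cnt); P=ray(c,cv2.boxPoints(r),z); M=cv2.moments(cnt)
    ctr=ray(c,[[M['m10']/M['m00'],M['m01']/M['m00']]],z)[0]
    e=[P[1]-P[0],P[2]-P[1]]; L=[np.linalg.norm(a) for a in e]; a=e[int(np.argmax(L))]
    print(n,"cen",ctr[:2],"rectcen",P.mean(0)[:2],"dims",np.array(sorted(L)),"ang long",round(np.degrees(np.arctan2(a[1],a[0]))%180,1))
wood=(S>90)
grey=((S<80)).astype(np.uint8)
for n,b in (("smear",(140,240,250,400)),("meas",(490,275,620,390))):
    show(n+" tray",blobs(grey,b)[0],14)
    dk=(V<35).astype(np.uint8)
    for k in blobs(dk,b,3): show("  pocket",k,7)
show("box label",blobs(((V>100)&(S<110)).astype(np.uint8),(295,250,362,325))[0],36)
show("box black+label",blobs(((V<60)|(S<90)).astype(np.uint8),(295,250,362,325))[0],30)
show("case",blobs(((H<12)&(V<150)).astype(np.uint8),(315,185,360,258))[0],20)
show("stain cap",blobs(((V>140)&(S<60)).astype(np.uint8),(415,200,455,255))[0],88)
show("oil cap",blobs(((V>120)&(S<60)).astype(np.uint8),(405,345,452,392))[0],66)
show("eyep",blobs((V<50).astype(np.uint8),(305,345,350,390))[0],50)
show("lens",blobs(((H>40)&(H<90)&(S>60)).astype(np.uint8),(305,345,350,390))[0],57)
show("petri",blobs(((S<110)).astype(np.uint8),(415,275,465,330))[0],14)
cv2.imwrite("pics/crop.png",cv2.resize(im[120:270,190:320,::-1],None,fx=4.5,fy=4,interpolation=cv2.INTER_CUBIC))
E
python3 m.py
```

```text
smear tray cen [525.2 297.7] rectcen [527.9 297.9] dims [101.7 212.1] ang long 171.4
  pocket cen [488.5 307.1] rectcen [489.4 307.5] dims [ 69.9 101.9] ang long 171.1
  pocket cen [590.  289.9] rectcen [590.8 290.1] dims [57.3 58.6] ang long 170.7Traceback (most recent call last):
  File "m.py", line 20, in <module>
    for k in blobs(dk,b,3): show("  pocket",k,7)
                            ~~~~^^^^^^^^^^^^^^^^
  File "m.py", line 12, in show
    ctr=ray(c,[[M['m10']/M['m00'],M['m01']/M['m00']]],z)[0]
                ~~~~~~~~^~~~~~~~~
ZeroDivisionError: float division by zero
```

```bash
sed -i 's/blobs(dk,b,3): show/blobs(dk,b,3):\n      if cv2.contourArea(k)>5: show/' m.py; python3 m.py
```

```text
smear tray cen [525.2 297.7] rectcen [527.9 297.9] dims [101.7 212.1] ang long 171.4
  pocket cen [488.5 307.1] rectcen [489.4 307.5] dims [ 69.9 101.9] ang long 171.1
  pocket cen [590.  289.9] rectcen [590.8 290.1] dims [57.3 58.6] ang long 170.7
meas tray cen [ 520.4 -284.3] rectcen [ 522.2 -285.8] dims [149.5 162.1] ang long 94.0
  pocket cen [ 560.9 -286.5] rectcen [ 561.4 -287. ] dims [48.1 98.1] ang long 93.7
  pocket cen [ 486.6 -254. ] rectcen [ 486.4 -254.7] dims [56.4 56.8] ang long 134.8
  pocket cen [ 490.5 -332.4] rectcen [ 490.9 -331.5] dims [39.3 40.4] ang long 91.2
box label cen [583.1  83.7] rectcen [583.3  83.5] dims [31.8 59.9] ang long 150.6
box black+label cen [579.9  83.9] rectcen [580.3  83.8] dims [58.6 91.1] ang long 151.8
case cen [653.9  74.8] rectcen [654.1  75. ] dims [1.8 3.5] ang long 137.7
stain cap cen [682.3 -84.2] rectcen [681.2 -83.9] dims [26.2 27.7] ang long 91.8
oil cap cen [456.7 -77.6] rectcen [456.7 -77.9] dims [29.1 29.4] ang long 91.3
eyep cen [454.9  79.1] rectcen [455.5  78.6] dims [32.5 35.3] ang long 136.8
lens cen [456.8  78.9] rectcen [456.4  76.6] dims [22.8 26.7] ang long 73.2
petri cen [563.8 -98.6] rectcen [563.5 -98.2] dims [62.2 63.3] ang long 136.4
```

View pics/crop.png

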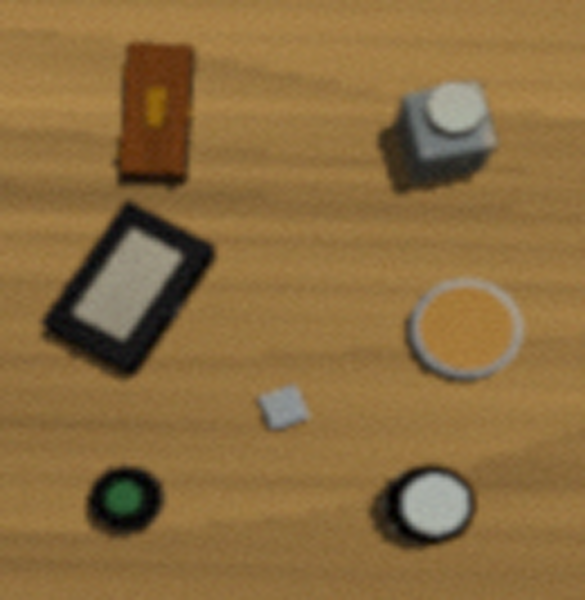

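The crop (offset 190,120; scale 4.5x4) shows the case's top corners at (130,44), (192,44), (187,178), (122,172). The stain bottle's shoulder corners are at (403,97), (484,83), (493,145), (420,160).

```bash
cat >> h.py <<'E'
def go(x,y,z,psi):
    "shift and turn in tool axes (m, rad) to TCP x,y,z (mm), tool yaw psi (deg)"
    from scipy.spatial.transform import Rotation as R
    o=get_obs(); Rm=R.from_euler('xyz',o["tcp_rot"])
    Rt=R.from_euler('xyz',[np.pi,0,np.radians(psi)])
    print("dp",np.round(Rm.inv().apply(np.array([x,y,z])-o["tool_pos"])/1000,4),"rot",np.round((Rm.inv()*Rt).as_rotvec(),3),"t",round(o["time"],2))
E
python3 - <<'E'
from h import *
np.set_printoptions(precision=1,suppress=True)
c=np.load("top.npy",allow_pickle=True).item()
for n,p,z in (("case",[(130,44),(192,44),(187,178),(122,172)],26),("stain",[(403,97),(484,83),(493,145),(420,160)],62)):
    P=ray(c,np.array(p)/[4.5,4]+[190-.4,120-.4],z); e=np.roll(P,-1,0)-P
    print(n,P.mean(0),np.linalg.norm(e,axis=1),np.degrees(np.arctan2(e[:,1],e[:,0]))%90)
go(583,84,180,151)
E
```

```text
case [694.3  72.7  26. ] [34.2 85.6 35.5 81.8] [ 1.6  0.2 85.5 89.3]
stain [680.6 -83.6  62. ] [43.9 38.2 39.6 39.3] [13.1  7.3 15.  13.7]
dp [-0.5 -0.3  0. ] rot [-0.  -0.   0.2] t 0.1
```

```bash
sed -i 's/print("dp"/np.set_printoptions(precision=4,suppress=True);print("dp"/' h.py; python3 -c "
from h import *
go(583,84,180,151)"
```

```text
dp [-0.5266 -0.2605  0.0464] rot [-0.001 -0.     0.184] t 0.1
```

```bash
python3 -m pendant '{"dp":[[-0.06,-0.03,0.005],[-0.12,-0.06,0.01],[-0.17,-0.085,0.015],[-0.22,-0.11,0.02],[-0.27,-0.135,0.024],[-0.32,-0.16,0.028],[-0.37,-0.185,0.032],[-0.42,-0.21,0.036]],"rotation":[[0,0,0.02],[0,0,0.04],[0,0,0.06],[0,0,0.08],[0,0,0.1],[0,0,0.12],[0,0,0.15],[0,0,0.184]]}' 0.0918
python3 -c "
from h import *
go(583,84,180,151)"
```

```text
time: 1.1
tool_pos: [499.0, 164.5, 190.4]
tcp_rot: [-3.142, -0.0, 2.634]
contact_force: [0.8, 1.2, -0.4]
grip_width: 91.7
finger_force: 0.0
dp [-0.1125 -0.0296  0.0103] rot [-0.    -0.    -0.001] t 1.1
```

```bash
python3 -m pendant '{"dp":[[-0.055,-0.014,0.005],[-0.1125,-0.03,0.01],[-0.1125,-0.03,0.01],[-0.1125,-0.03,0.01]],"rotation":[[0,0,0],[0,0,0],[0,0,0],[0,0,0]]}'
python3 - <<'E'
from h import *
go(583,84,14,151)
c=cap("wrist"); save(c,"w1",s=1.5); print(proj(c,[[583,84,36],[694,73,26]]).round())
E
```

```text
time: 1.6
tool_pos: [581.3, 85.4, 180.1]
tcp_rot: [-3.141, -0.002, 2.635]
contact_force: [0.2, 0.3, 0.6]
grip_width: 92.0
finger_force: 0.0
dp [-0.0025 -0.0003  0.1661] rot [-0.    -0.002 -0.   ] t 1.6
[[256. 182.]
 [290. 255.]]
```

View pics/w1.png

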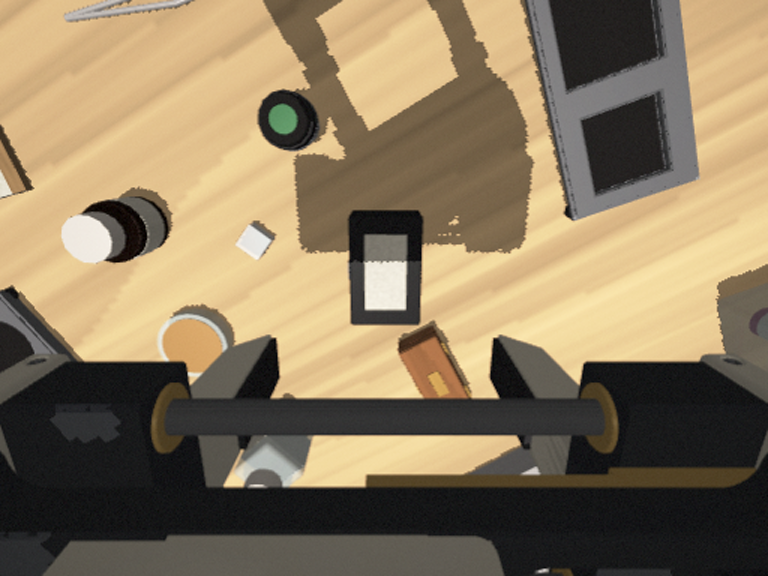

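The label centre is at (386,272), which is (257,181) at full size against (256,182) predicted, and the axes line up. Brass plate at (438,384) also agrees. The calibration holds, so I'll grasp.

```bash
python3 -m pendant '{"dp":[[-0.0025,0,0.05],[-0.0025,0,0.1],[-0.0025,0,0.14],[-0.0025,0,0.166],[-0.0025,0,0.166],[-0.0025,0,0.166]],"rotation":[[0,0,0],[0,0,0],[0,0,0],[0,0,0],[0,0,0],[0,0,0]]}'
python3 -m pendant '{"dp":[[0,0,0],[0,0,0],[0,0,0],[0,0,0],[0,0,0],[0,0,0],[0,0,0],[0,0,0]],"rotation":[[0,0,0],[0,0,0],[0,0,0],[0,0,0],[0,0,0],[0,0,0],[0,0,0],[0,0,0]]}' 0.03
```

```text
time: 2.4
tool_pos: [584.7, 84.9, 16.2]
tcp_rot: [3.14, 0.002, 2.637]
contact_force: [-0.7, -0.1, -0.2]
grip_width: 91.6
finger_force: 0.0
time: 3.4
tool_pos: [584.2, 84.0, 14.9]
tcp_rot: [3.141, 0.0, 2.636]
contact_force: [-0.9, -1.4, 3.2]
grip_width: 56.1
finger_force: 30.0
```

```bash
python3 -m pendant '{"dp":[[0,0,-0.04],[0,0,-0.08],[0,0,-0.08]],"rotation":[[0,0,0],[0,0,0],[0,0,0]]}'
python3 -c "
from h import *
go(489,307,95,171)"
```

```text
time: 3.78
tool_pos: [586.1, 84.2, 97.6]
tcp_rot: [3.138, 0.005, 2.636]
contact_force: [-0.3, -0.0, -1.4]
grip_width: 55.8
finger_force: 30.0
dp [0.1929 0.1479 0.0021] rot [ 0.002  0.006 -0.349] t 3.77
```

```bash
python3 -m pendant '{"dp":[[0.04,0.03,0],[0.08,0.06,0],[0.12,0.092,0],[0.16,0.123,0],[0.193,0.148,0],[0.193,0.148,0],[0.193,0.148,0],[0.193,0.148,0]],"rotation":[[0,0,-0.07],[0,0,-0.14],[0,0,-0.21],[0,0,-0.28],[0,0,-0.349],[0,0,-0.349],[0,0,-0.349],[0,0,-0.349]]}'
python3 - <<'E'
from h import *
go(489,307,22,171)
c=cap("wrist"); save(c,"w2",s=1.5)
E
```

```text
time: 4.78
tool_pos: [487.4, 305.9, 94.2]
tcp_rot: [-3.141, -0.001, 2.983]
contact_force: [0.4, -0.5, -1.3]
grip_width: 55.9
finger_force: 30.0
dp [-0.0015  0.0014  0.0722] rot [-0.001 -0.001 -0.002] t 4.78
```

View pics/w2.png

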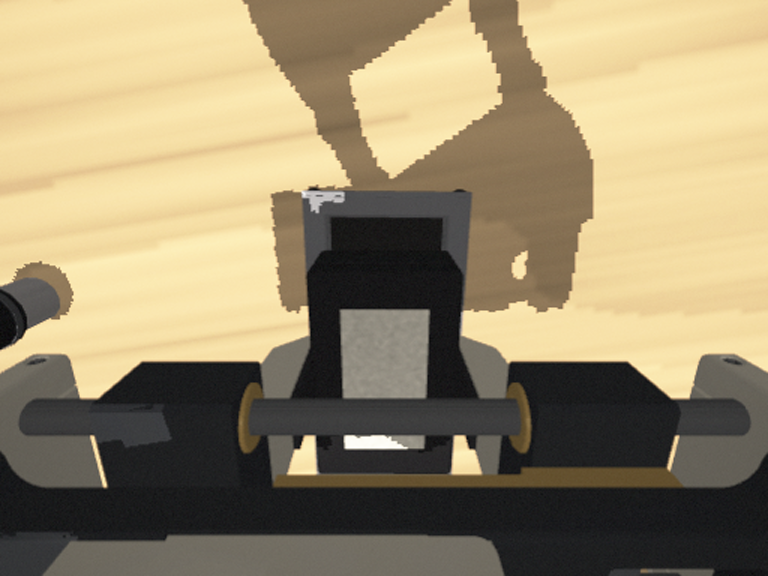

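The box at (385,360) lines up squarely with the pocket (columns 330–443, centre 386). Lowering it.

```bash
python3 -m pendant '{"dp":[[-0.001,0.001,0.03],[-0.001,0.001,0.055],[-0.001,0.001,0.066],[-0.001,0.001,0.070],[-0.001,0.001,0.0715],[-0.001,0.001,0.0715]],"rotation":[[0,0,0],[0,0,0],[0,0,0],[0,0,0],[0,0,0],[0,0,0]]}'
python3 -c "
from h import *
go(489,307,22,171)"
```

```text
time: 5.58
tool_pos: [488.6, 308.1, 24.0]
tcp_rot: [3.141, 0.001, 2.985]
contact_force: [0.0, 0.4, -0.9]
grip_width: 56.1
finger_force: 30.0
dp [-0.0005 -0.001   0.002 ] rot [0.001 0.001 0.   ] t 5.58
```

```bash
python3 -m pendant '{"dp":[[0,0,0.001],[0,0,0.0015],[0,0,0.0015]],"rotation":[[0,0,0],[0,0,0],[0,0,0]]}'
python3 -m pendant '{"dp":[[0,0,0],[0,0,0],[0,0,0],[0,0,0]],"rotation":[[0,0,0],[0,0,0],[0,0,0],[0,0,0]]}' 0.075
python3 -m pendant '{"dp":[[0,0,-0.05],[0,0,-0.1],[0,0,-0.14],[0,0,-0.14],[0,0,-0.14]],"rotation":[[0,0,0],[0,0,0],[0,0,0],[0,0,0],[0,0,0]]}'
python3 -c "
from h import *
go(681,-84,165,192.5);go(681,-84,165,102.5)"
```

```text
time: 5.95
tool_pos: [488.2, 308.0, 21.9]
tcp_rot: [3.141, 0.0, 2.985]
contact_force: [0.5, 0.3, -0.6]
grip_width: 55.7
finger_force: 30.0
time: 6.45
tool_pos: [488.1, 307.9, 21.7]
tcp_rot: [3.142, -0.0, 2.985]
contact_force: [-0.4, -0.6, -0.3]
grip_width: 75.0
finger_force: 0.0
time: 7.08
tool_pos: [487.6, 307.6, 161.0]
tcp_rot: [-3.141, -0.001, 2.985]
contact_force: [-0.5, -0.0, -0.5]
grip_width: 74.9
finger_force: 0.0
dp [-0.2522 -0.3566 -0.0041] rot [-0.    -0.001 -0.375] t 7.08
dp [-0.2522 -0.3566 -0.0041] rot [-0.001 -0.001  1.196] t 7.08
```

```bash
python3 -m pendant '{"dp":[[-0.03,-0.042,0],[-0.062,-0.088,0],[-0.094,-0.133,0],[-0.126,-0.178,0],[-0.158,-0.223,0],[-0.19,-0.268,0],[-0.222,-0.313,0],[-0.252,-0.356,0]],"rotation":[[0,0,-0.05],[0,0,-0.1],[0,0,-0.15],[0,0,-0.2],[0,0,-0.25],[0,0,-0.3],[0,0,-0.34],[0,0,-0.375]]}' 0.0918
python3 -m pendant '{"dp":[[0,0,0],[0,0,0],[0,0,0]],"rotation":[[0,0,0],[0,0,0],[0,0,0]]}'
python3 - <<'E'
from h import *
go(681,-84,32,192.5)
c=cap("wrist"); save(c,"w3",s=1.5); print(proj(c,[[681,-84,88],[681,-84,62],[694,73,26]]).round()*1.5)
E
```

```text
time: 8.07
tool_pos: [681.2, -84.8, 159.2]
tcp_rot: [3.14, -0.003, -2.923]
contact_force: [0.1, 0.5, -0.5]
grip_width: 91.8
finger_force: 0.0
time: 8.45
tool_pos: [680.9, -81.5, 161.1]
tcp_rot: [3.141, -0.001, -2.922]
contact_force: [0.9, -0.7, -0.1]
grip_width: 92.0
finger_force: 0.0
dp [ 0.0003 -0.0026  0.1291] rot [ 0.001 -0.001  0.001] t 8.45
[[379.5 300. ]
 [379.5 288. ]
 [573.  330. ]]
```

View pics/w3.png

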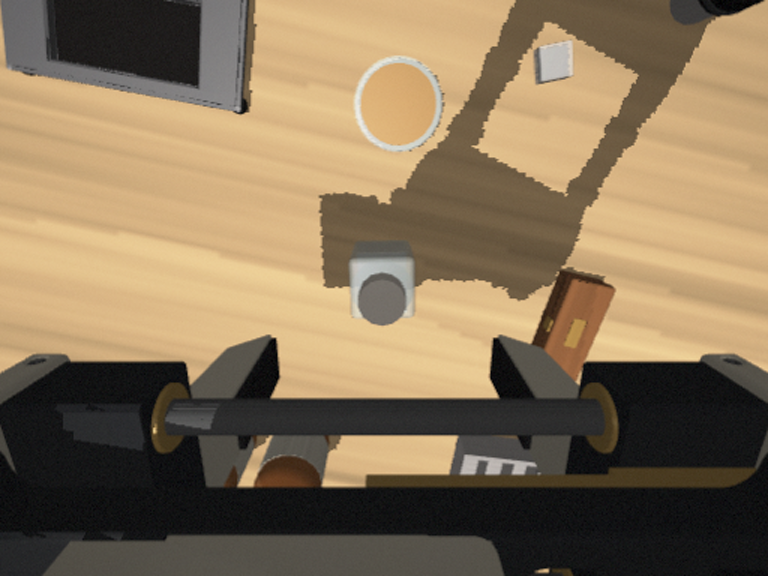

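The cap is at (382,299) against (379,300) predicted, and the body is square to the gripper. The case plate at (574,333) matches (573,330). Descending to grasp.

```bash
python3 -m pendant '{"dp":[[0,-0.002,0.045],[0,-0.002,0.09],[0,-0.002,0.12],[0,-0.002,0.129],[0,-0.002,0.129],[0,-0.002,0.129]],"rotation":[[0,0,0],[0,0,0],[0,0,0],[0,0,0],[0,0,0],[0,0,0]]}'
python3 -m pendant '{"dp":[[0,0,0],[0,0,0],[0,0,0],[0,0,0],[0,0,0],[0,0,0],[0,0,0],[0,0,0]],"rotation":[[0,0,0],[0,0,0],[0,0,0],[0,0,0],[0,0,0],[0,0,0],[0,0,0],[0,0,0]]}' 0.03
python3 -m pendant '{"dp":[[0,0,-0.04],[0,0,-0.08],[0,0,-0.09],[0,0,-0.09]],"rotation":[[0,0,0],[0,0,0],[0,0,0],[0,0,0]]}'
python3 -c "
from h import *
go(590.5,290,120,171)"
```

```text
time: 9.25
tool_pos: [683.0, -85.0, 34.7]
tcp_rot: [-3.14, 0.003, -2.923]
contact_force: [0.2, -0.5, 0.1]
grip_width: 91.7
finger_force: 0.0
time: 10.25
tool_pos: [681.9, -84.9, 32.7]
tcp_rot: [3.141, 0.0, -2.923]
contact_force: [-0.0, 1.0, 0.4]
grip_width: 44.1
finger_force: 29.9
time: 10.75
tool_pos: [681.7, -85.2, 122.2]
tcp_rot: [3.142, -0.0, -2.923]
contact_force: [0.3, 0.3, -2.5]
grip_width: 43.8
finger_force: 29.9
dp [0.0078 0.386  0.0022] rot [-0.    -0.     0.375] t 10.75
```

```bash
python3 -m pendant '{"dp":[[0.001,0.02,0],[0.002,0.06,0],[0.003,0.11,0],[0.004,0.16,0],[0.005,0.21,0],[0.006,0.26,0],[0.007,0.31,0],[0.008,0.35,0]],"rotation":[[0,0,0.03],[0,0,0.08],[0,0,0.13],[0,0,0.18],[0,0,0.23],[0,0,0.28],[0,0,0.33],[0,0,0.375]]}'
python3 -m pendant '{"dp":[[0.0125,0.024,0],[0.0131,0.0335,0],[0.0131,0.0335,0],[0.0131,0.0335,0]],"rotation":[[0,0,0],[0,0,0],[0,0,0],[0,0,0]]}'
python3 - <<'E'
from h import *
go(590.5,290,39.5,171)
c=cap("wrist"); save(c,"w4",s=1.5)
E
```

```text
time: 11.75
tool_pos: [596.4, 256.5, 120.0]
tcp_rot: [-3.14, -0.004, 2.984]
contact_force: [0.4, 0.1, -1.2]
grip_width: 43.6
finger_force: 29.9
time: 12.25
tool_pos: [591.0, 288.7, 122.1]
tcp_rot: [-3.141, -0.001, 2.984]
contact_force: [-0.2, -0.0, -0.8]
grip_width: 43.6
finger_force: 29.9
dp [0.0006 0.0013 0.0826] rot [-0.001 -0.001 -0.001] t 12.25
```

View pics/w4.png

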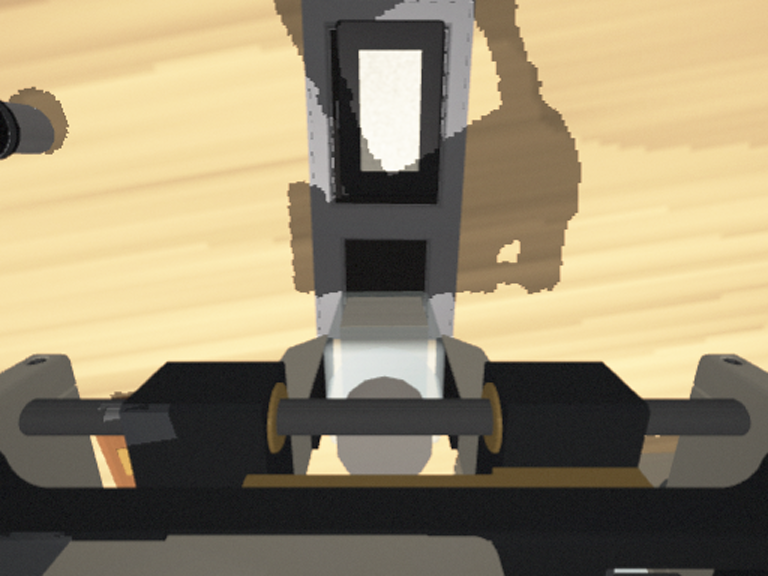

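The slide box sits in its pocket at (390,110). The bottle, columns 330–442, lines up with the square pocket (345–427). Lowering.

```bash
python3 -m pendant '{"dp":[[0,0.001,0.03],[0,0.001,0.055],[0,0.001,0.07],[0,0.001,0.077],[0,0.001,0.080],[0,0.001,0.082],[0,0.001,0.0825],[0,0.001,0.0825]],"rotation":[[0,0,0],[0,0,0],[0,0,0],[0,0,0],[0,0,0],[0,0,0],[0,0,0],[0,0,0]]}'
python3 -m pendant '{"dp":[[0,0,0],[0,0,0],[0,0,0.0005],[0,0,0.0005]],"rotation":[[0,0,0],[0,0,0],[0,0,0],[0,0,0]]}'
python3 -m pendant '{"dp":[[0,0,0],[0,0,0],[0,0,0],[0,0,0],[0,0,0]],"rotation":[[0,0,0],[0,0,0],[0,0,0],[0,0,0],[0,0,0]]}' 0.075
python3 -m pendant '{"dp":[[0,0,-0.03],[0,0,-0.07],[0,0,-0.12],[0,0,-0.12],[0,0,-0.12]],"rotation":[[0,0,0],[0,0,0],[0,0,0],[0,0,0],[0,0,0]]}'
python3 -c "
from h import *
go(456,78.5,160,171)"
```

```text
time: 13.3
tool_pos: [590.9, 291.1, 40.7]
tcp_rot: [3.141, 0.001, 2.985]
contact_force: [-0.2, 0.0, -1.4]
grip_width: 43.9
finger_force: 29.9
time: 13.8
tool_pos: [590.8, 291.0, 39.7]
tcp_rot: [3.141, 0.0, 2.985]
contact_force: [-0.6, 0.2, -1.4]
grip_width: 43.6
finger_force: 29.9
time: 14.42
tool_pos: [590.7, 291.0, 39.8]
tcp_rot: [3.141, 0.0, 2.985]
contact_force: [0.1, 0.2, 0.4]
grip_width: 74.7
finger_force: 0.0
time: 15.05
tool_pos: [590.4, 290.9, 159.3]
tcp_rot: [-3.141, -0.001, 2.985]
contact_force: [-0.1, -1.0, -0.5]
grip_width: 75.1
finger_force: 0.0
dp [ 0.0996 -0.2308 -0.0006] rot [-0.    -0.001  0.   ] t 15.05
```

```bash
python3 -m pendant '{"dp":[[0.02,-0.046,0],[0.04,-0.092,0],[0.06,-0.138,0],[0.08,-0.184,0],[0.0996,-0.231,0],[0.0996,-0.231,0],[0.0996,-0.231,0],[0.0996,-0.231,0]],"rotation":[[0,0,0],[0,0,0],[0,0,0],[0,0,0],[0,0,0],[0,0,0],[0,0,0],[0,0,0]]}'
python3 - <<'E'
from h import *
go(456,78.5,27,171)
c=cap("wrist"); save(c,"w5",s=1.5); print(proj(c,[[456,78.5,57],[456,78.5,50]]).round()*1.5)
E
```

```text
time: 16.05
tool_pos: [456.7, 79.2, 159.2]
tcp_rot: [3.141, -0.001, 2.986]
contact_force: [0.5, 0.3, -0.3]
grip_width: 74.9
finger_force: 0.0
dp [ 0.0005 -0.0008  0.1322] rot [ 0.    -0.001  0.001] t 16.05
[[382.5 286.5]
 [382.5 282. ]]
```

View pics/w5.png

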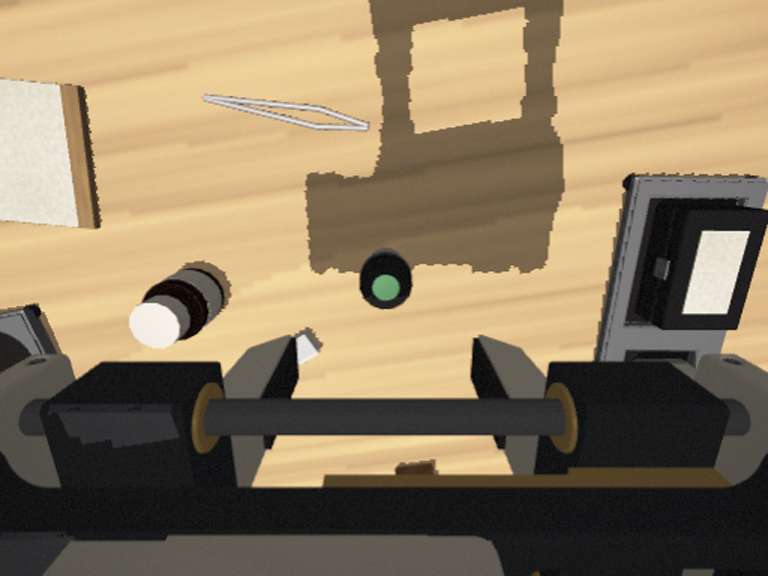

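The lens is at (386,288) against (382,287) predicted. Grasping the eyepiece by its housing.

```bash
python3 -m pendant '{"dp":[[0,0,0.045],[0,0,0.085],[0,0,0.115],[0,0,0.13],[0,0,0.132],[0,0,0.132],[0,0,0.132]],"rotation":[[0,0,0],[0,0,0],[0,0,0],[0,0,0],[0,0,0],[0,0,0],[0,0,0]]}'
python3 -m pendant '{"dp":[[0,0,0],[0,0,0],[0,0,0],[0,0,0],[0,0,0],[0,0,0],[0,0,0],[0,0,0]],"rotation":[[0,0,0],[0,0,0],[0,0,0],[0,0,0],[0,0,0],[0,0,0],[0,0,0],[0,0,0]]}' 0.025
python3 -m pendant '{"dp":[[0,0,-0.04],[0,0,-0.08],[0,0,-0.11],[0,0,-0.11]],"rotation":[[0,0,0],[0,0,0],[0,0,0],[0,0,0]]}'
python3 -c "
from h import *
go(490.7,-332,137,183.5)"
```

```text
time: 16.98
tool_pos: [456.9, 78.6, 28.4]
tcp_rot: [3.141, 0.002, 2.985]
contact_force: [-1.0, -0.1, -0.7]
grip_width: 74.7
finger_force: 0.0
time: 17.98
tool_pos: [456.4, 78.5, 27.7]
tcp_rot: [3.141, 0.0, 2.985]
contact_force: [-0.3, 0.7, -0.0]
grip_width: 36.5
finger_force: 30.0
time: 18.48
tool_pos: [457.5, 78.4, 139.5]
tcp_rot: [3.141, 0.004, 2.985]
contact_force: [-0.1, 1.2, -1.4]
grip_width: 36.3
finger_force: 30.0
dp [-0.0969 -0.4002  0.0026] rot [ 0.     0.004 -0.218] t 18.48
```

```bash
python3 -m pendant '{"dp":[[-0.01,-0.03,0],[-0.02,-0.08,0],[-0.035,-0.13,0],[-0.05,-0.18,0],[-0.06,-0.23,0],[-0.07,-0.28,0],[-0.08,-0.33,0],[-0.09,-0.38,0]],"rotation":[[0,0,-0.02],[0,0,-0.05],[0,0,-0.08],[0,0,-0.11],[0,0,-0.14],[0,0,-0.17],[0,0,-0.2],[0,0,-0.218]]}'
python3 -m pendant '{"dp":[[-0.0025,-0.021,0],[-0.0025,-0.021,0],[-0.0025,-0.021,0],[-0.0025,-0.021,0]],"rotation":[[0,0,0],[0,0,0],[0,0,0],[0,0,0]]}'
python3 - <<'E'
from h import *
go(491,-331.5,34.7,183.5)
c=cap("wrist"); save(c,"w6",s=1.5); print(proj(c,[[491,-331.5,7],[486.5,-254,7],[561,-286,7]]).round()*1.5)
E
```

```text
time: 19.48
tool_pos: [485.0, -312.2, 135.7]
tcp_rot: [3.139, -0.002, -3.08]
contact_force: [1.0, -0.9, -1.1]
grip_width: 36.3
finger_force: 30.0
time: 19.98
tool_pos: [489.6, -330.5, 137.3]
tcp_rot: [3.141, -0.001, -3.079]
contact_force: [-0.2, 1.0, -1.4]
grip_width: 36.1
finger_force: 30.0
dp [-0.0014 -0.0012  0.1026] rot [ 0.001 -0.001  0.001] t 19.98
[[382.5 276. ]
 [487.5 277.5]
 [433.5 364.5]]
```

View pics/w6.png

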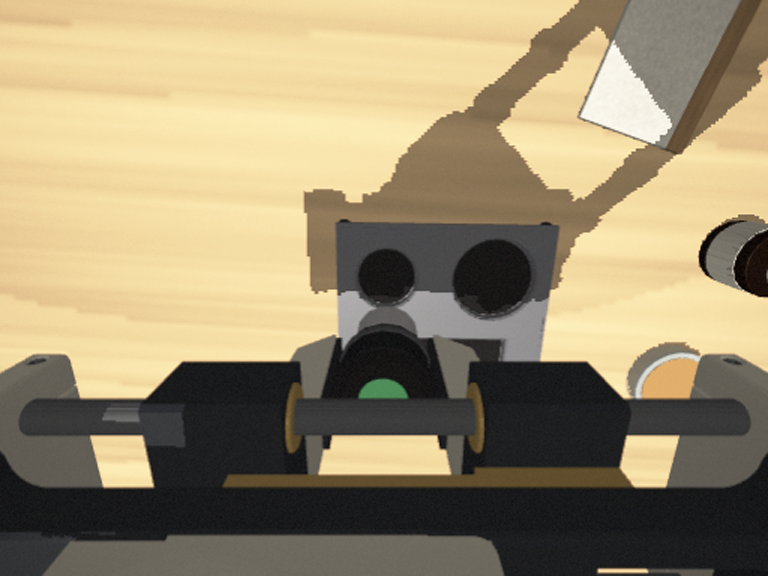

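The small pocket is at (386,276) and the large one at (492,278), each within about 4 px of prediction; the same slight offset showed at the eyepiece. Lowering.

```bash
python3 -m pendant '{"dp":[[-0.001,-0.001,0.04],[-0.001,-0.001,0.07],[-0.001,-0.001,0.09],[-0.001,-0.001,0.097],[-0.001,-0.001,0.1],[-0.001,-0.001,0.102],[-0.001,-0.001,0.1025],[-0.001,-0.001,0.1025]],"rotation":[[0,0,0],[0,0,0],[0,0,0],[0,0,0],[0,0,0],[0,0,0],[0,0,0],[0,0,0]]}'
python3 -m pendant '{"dp":[[0,0,0],[0,0,0],[0,0,0.0005],[0,0,0.0005]],"rotation":[[0,0,0],[0,0,0],[0,0,0],[0,0,0]]}'
python3 -m pendant '{"dp":[[0,0,0],[0,0,0],[0,0,0],[0,0,0],[0,0,0]],"rotation":[[0,0,0],[0,0,0],[0,0,0],[0,0,0],[0,0,0]]}' 0.065
python3 -m pendant '{"dp":[[0,0,-0.03],[0,0,-0.07],[0,0,-0.11],[0,0,-0.12],[0,0,-0.12]],"rotation":[[0,0,0],[0,0,0],[0,0,0],[0,0,0],[0,0,0]]}'
python3 -c "
from h import *
go(694,73,155,179.5)"
```

```text
time: 21.02
tool_pos: [490.9, -332.9, 35.6]
tcp_rot: [-3.141, 0.001, -3.08]
contact_force: [0.0, -0.4, -1.1]
grip_width: 36.5
finger_force: 30.0
time: 21.52
tool_pos: [490.8, -332.8, 34.8]
tcp_rot: [-3.142, 0.0, -3.08]
contact_force: [-0.0, 0.3, -0.6]
grip_width: 36.1
finger_force: 30.0
time: 22.15
tool_pos: [490.7, -332.7, 34.7]
tcp_rot: [3.142, 0.0, -3.08]
contact_force: [0.1, -0.4, -0.1]
grip_width: 65.0
finger_force: 0.0
time: 22.78
tool_pos: [490.7, -332.7, 154.7]
tcp_rot: [-3.141, 0.0, -3.08]
contact_force: [0.1, 0.2, -0.3]
grip_width: 64.6
finger_force: 0.0
dp [-0.2277  0.3925 -0.0003] rot [-0.    0.    0.07] t 22.77
```

```bash
python3 -m pendant '{"dp":[[-0.025,0.043,0],[-0.055,0.095,0],[-0.082,0.142,0],[-0.11,0.19,0],[-0.138,0.238,0],[-0.166,0.286,0],[-0.194,0.334,0],[-0.219,0.378,0]],"rotation":[[0,0,0.01],[0,0,0.02],[0,0,0.03],[0,0,0.04],[0,0,0.05],[0,0,0.06],[0,0,0.07],[0,0,0.07]]}'
python3 -m pendant '{"dp":[[-0.0077,0.015,0],[-0.0077,0.015,0],[-0.0077,0.015,0],[-0.0077,0.015,0]],"rotation":[[0,0,0],[0,0,0],[0,0,0],[0,0,0]]}'
python3 - <<'E'
from h import *
go(694,73,10,179.5); print(get_obs()["joint_positions"])
c=cap("wrist"); save(c,"w7",s=1.5); print(proj(c,[[694,73,26]]).round()*1.5)
c=cap("top"); np.save("top2.npy",c,allow_pickle=True)
E
```

```text
time: 23.78
tool_pos: [685.9, 59.9, 152.1]
tcp_rot: [3.141, -0.004, 3.133]
contact_force: [0.5, 0.0, -0.2]
grip_width: 65.2
finger_force: 0.0
time: 24.28
tool_pos: [693.7, 71.2, 154.8]
tcp_rot: [-3.141, -0.0, 3.131]
contact_force: [-0.5, 0.1, 0.9]
grip_width: 65.3
finger_force: 0.0
dp [-0.0003  0.0019  0.1448] rot [-0.    -0.    -0.002] t 24.27
[-0.0075  0.72    1.0774 -0.0002  1.3445 -1.5674]
[[387. 276.]]
```

View pics/w7.png

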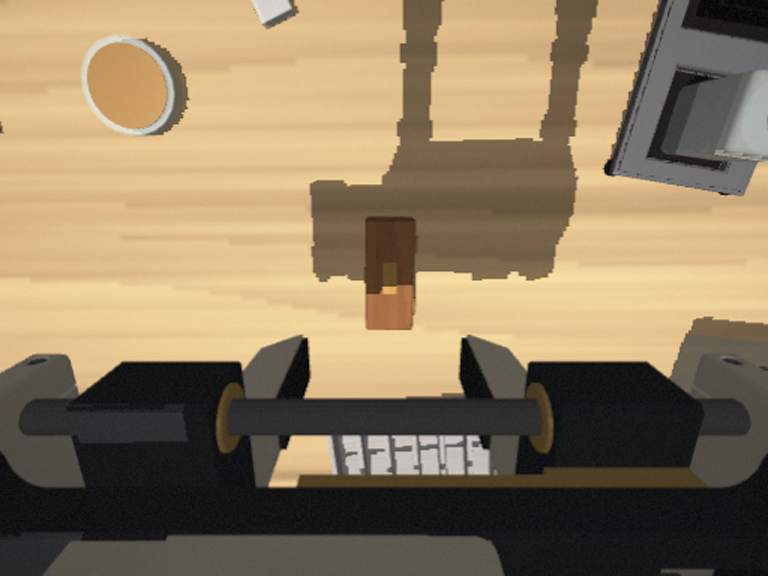

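The case plate is at (390,278) against (387,276) predicted, and the case is square to the fingers. The stain bottle stands in its pocket at top right. Grasping.

```bash
python3 -m pendant '{"dp":[[0,0.001,0.045],[0,0.001,0.09],[0,0.001,0.125],[0,0.001,0.14],[0,0.001,0.144],[0,0.001,0.144],[0,0.001,0.144]],"rotation":[[0,0,0],[0,0,0],[0,0,0],[0,0,0],[0,0,0],[0,0,0],[0,0,0]]}'
python3 -m pendant '{"dp":[[0,0,0],[0,0,0],[0,0,0],[0,0,0],[0,0,0],[0,0,0],[0,0,0],[0,0,0]],"rotation":[[0,0,0],[0,0,0],[0,0,0],[0,0,0],[0,0,0],[0,0,0],[0,0,0],[0,0,0]]}' 0.02
python3 -m pendant '{"dp":[[0,0,-0.04],[0,0,-0.09],[0,0,-0.12],[0,0,-0.12]],"rotation":[[0,0,0],[0,0,0],[0,0,0],[0,0,0]]}'
python3 -c "
from h import *
go(561,-286,130,93.2)"
```

```text
time: 25.25
tool_pos: [695.0, 73.9, 12.5]
tcp_rot: [3.142, 0.003, 3.133]
contact_force: [0.1, 0.3, -0.0]
grip_width: 64.8
finger_force: 0.0
time: 26.25
tool_pos: [694.0, 74.0, 10.8]
tcp_rot: [3.141, 0.0, 3.133]
contact_force: [-0.5, 0.9, 3.2]
grip_width: 35.5
finger_force: 30.0
time: 26.75
tool_pos: [695.5, 73.8, 133.6]
tcp_rot: [-3.141, 0.006, 3.133]
contact_force: [-0.8, 0.3, -0.4]
grip_width: 36.1
finger_force: 30.0
dp [ 0.1314 -0.3609  0.0029] rot [0.004 0.005 1.506] t 26.75
```

```bash
python3 -m pendant '{"dp":[[0.01,-0.03,0],[0.027,-0.075,0],[0.044,-0.12,0],[0.06,-0.165,0],[0.077,-0.21,0],[0.093,-0.255,0],[0.109,-0.3,0],[0.122,-0.335,0]],"rotation":[[0,0,0.15],[0,0,0.32],[0,0,0.49],[0,0,0.66],[0,0,0.83],[0,0,1.0],[0,0,1.17],[0,0,1.34]]}'
python3 -c "
from h import *
go(561,-286,130,93.2)"
```

```text
time: 27.75
tool_pos: [567.3, -261.4, 128.4]
tcp_rot: [-3.139, -0.002, 1.786]
contact_force: [-0.2, -0.3, -0.8]
grip_width: 35.7
finger_force: 30.0
dp [-0.0226 -0.0114 -0.0016] rot [-0.003 -0.002  0.159] t 27.75
```

```bash
python3 -m pendant '{"dp":[[-0.0226,-0.0114,0],[-0.0226,-0.0114,0],[-0.0226,-0.0114,0],[-0.0226,-0.0114,0],[-0.0226,-0.0114,0]],"rotation":[[0,0,0.159],[0,0,0.159],[0,0,0.159],[0,0,0.159],[0,0,0.159]]}'
python3 - <<'E'
from h import *
go(561,-286,18,93.2)
c=cap("wrist"); save(c,"w8",s=1.5)
c=cap("scene"); np.save("s2.npy",c,allow_pickle=True)
E
```

```text
time: 28.38
tool_pos: [563.2, -283.6, 130.6]
tcp_rot: [-3.142, -0.0, 1.636]
contact_force: [0.4, -0.3, -0.8]
grip_width: 35.6
finger_force: 30.0
dp [-0.0022 -0.0024  0.1126] rot [-0.    -0.     0.009] t 28.38
```

View pics/w8.png

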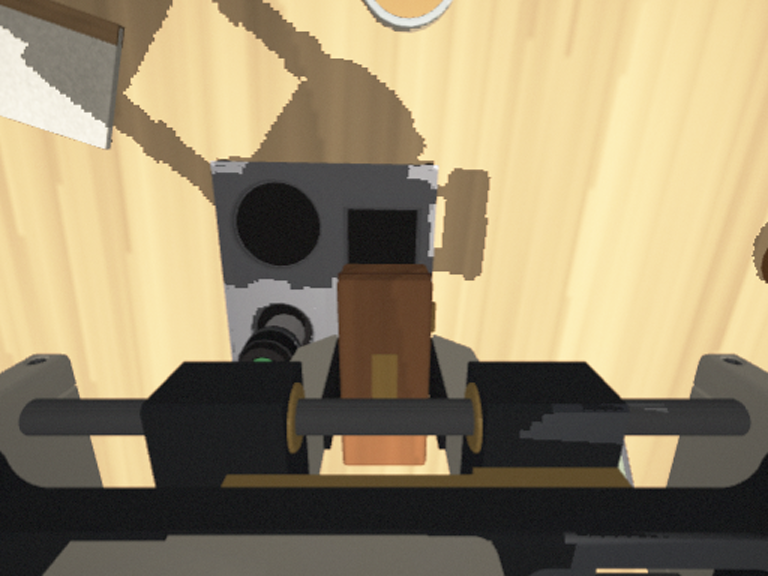

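The case at (385,360) is in line with the pocket, whose columns run 347–417 (centre 382). The eyepiece stands in its round pocket at (275,335). Lowering with the small correction.

```bash
python3 -m pendant '{"dp":[[-0.002,-0.0025,0.04],[-0.002,-0.0025,0.075],[-0.002,-0.0025,0.098],[-0.002,-0.0025,0.106],[-0.002,-0.0025,0.11],[-0.002,-0.0025,0.112],[-0.002,-0.0025,0.1125],[-0.002,-0.0025,0.1125]],"rotation":[[0,0,0.009],[0,0,0.009],[0,0,0.009],[0,0,0.009],[0,0,0.009],[0,0,0.009],[0,0,0.009],[0,0,0.009]]}'
python3 -m pendant '{"dp":[[0,0,0],[0,0,0],[0,0,0],[0,0,0]],"rotation":[[0,0,0],[0,0,0],[0,0,0],[0,0,0]]}'
python3 -c "
from h import *
go(561,-286,18,93.2)"
```

```text
time: 29.48
tool_pos: [560.8, -286.9, 18.8]
tcp_rot: [3.141, 0.001, 1.625]
contact_force: [-0.8, 0.3, -0.4]
grip_width: 35.4
finger_force: 30.0
time: 29.98
tool_pos: [560.6, -286.7, 18.2]
tcp_rot: [3.142, -0.0, 1.625]
contact_force: [-0.1, 0.7, -1.0]
grip_width: 35.9
finger_force: 30.0
dp [0.0007 0.0005 0.0002] rot [ 0.    -0.    -0.002] t 29.98
```

```bash
python3 -m pendant '{"dp":[[0,0,0],[0,0,0],[0,0,0],[0,0,0],[0,0,0]],"rotation":[[0,0,0],[0,0,0],[0,0,0],[0,0,0],[0,0,0]]}' 0.054
python3 -m pendant '{"dp":[[0,0,-0.03],[0,0,-0.07],[0,0,-0.11],[0,0,-0.13],[0,0,-0.13]],"rotation":[[0,0,0],[0,0,0],[0,0,0],[0,0,0],[0,0,0]]}'
python3 -c "
from h import *
go(456.7,-78,150,183.2)"
```

```text
time: 30.6
tool_pos: [560.6, -286.7, 18.2]
tcp_rot: [3.142, -0.0, 1.625]
contact_force: [0.2, 0.3, -0.3]
grip_width: 54.0
finger_force: 0.0
time: 31.22
tool_pos: [561.3, -287.2, 150.0]
tcp_rot: [3.138, 0.002, 1.625]
contact_force: [0.1, -0.0, 0.3]
grip_width: 53.9
finger_force: 0.0
dp [ 0.2146 -0.0932 -0.0008] rot [ 0.001  0.004 -1.573] t 31.23
```

```bash
python3 -m pendant '{"dp":[[0.03,-0.013,0],[0.06,-0.026,0],[0.09,-0.04,0],[0.12,-0.053,0],[0.15,-0.066,0],[0.175,-0.077,0],[0.2,-0.087,0],[0.2146,-0.0932,0]],"rotation":[[0,0,-0.17],[0,0,-0.34],[0,0,-0.51],[0,0,-0.68],[0,0,-0.85],[0,0,-1.02],[0,0,-1.19],[0,0,-1.36]]}' 0.085
python3 -m pendant '{"dp":[[0,0,0],[0,0,0],[0,0,0],[0,0,0]],"rotation":[[0,0,-0.1],[0,0,-0.213],[0,0,-0.213],[0,0,-0.213]]}'
python3 - <<'E'
from h import *
go(456.7,-78,12.5,183.2)
c=cap("wrist"); save(c,"w9",s=1.5); print(proj(c,[[456.7,-78,66]]).round()*1.5)
E
```

```text
time: 32.22
tool_pos: [454.5, -76.1, 146.9]
tcp_rot: [3.141, -0.003, 2.991]
contact_force: [-0.4, -0.0, -0.3]
grip_width: 85.0
finger_force: 0.0
time: 32.72
tool_pos: [455.5, -77.4, 147.6]
tcp_rot: [3.141, -0.001, -3.088]
contact_force: [-0.8, -0.2, 0.7]
grip_width: 84.8
finger_force: 0.0
dp [-0.0013 -0.0008  0.135 ] rot [ 0.001 -0.001 -0.002] t 32.73
[[382.5 298.5]]
```

View pics/w9.png

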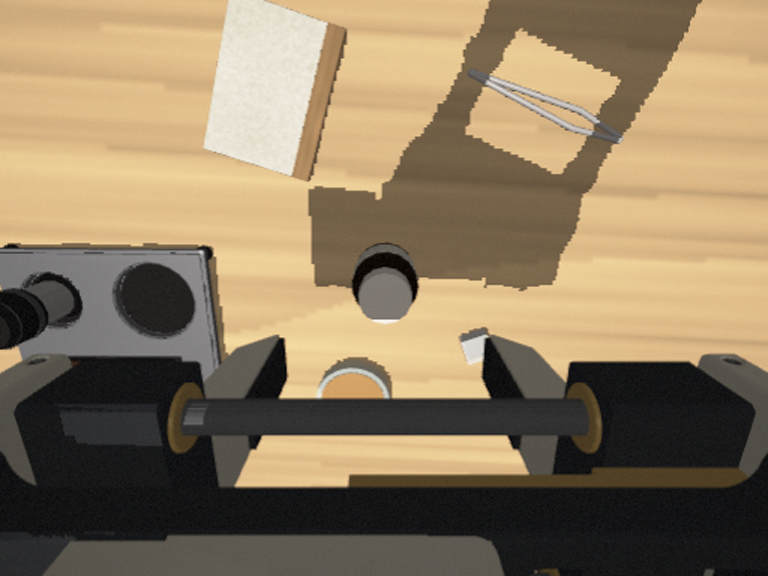

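The cap is at (385,295) against (382,298) predicted, and the spaces for the fingers beside the bottle are clear. Grasping.

```bash
python3 -m pendant '{"dp":[[-0.001,-0.001,0.04],[-0.001,-0.001,0.08],[-0.001,-0.001,0.115],[-0.001,-0.001,0.13],[-0.001,-0.001,0.135],[-0.001,-0.001,0.135],[-0.001,-0.001,0.135]],"rotation":[[0,0,0],[0,0,0],[0,0,0],[0,0,0],[0,0,0],[0,0,0],[0,0,0]]}'
python3 -m pendant '{"dp":[[0,0,0],[0,0,0],[0,0,0],[0,0,0],[0,0,0],[0,0,0],[0,0,0],[0,0,0]],"rotation":[[0,0,0],[0,0,0],[0,0,0],[0,0,0],[0,0,0],[0,0,0],[0,0,0],[0,0,0]]}' 0.03
python3 -m pendant '{"dp":[[0,0,-0.04],[0,0,-0.08],[0,0,-0.12],[0,0,-0.12]],"rotation":[[0,0,0],[0,0,0],[0,0,0],[0,0,0]]}'
python3 -c "
from h import *
go(486.5,-253.5,135,183.2)"
```

```text
time: 33.65
tool_pos: [457.5, -78.6, 13.9]
tcp_rot: [-3.141, 0.001, -3.086]
contact_force: [0.2, 0.5, 0.0]
grip_width: 84.9
finger_force: 0.0
time: 34.65
tool_pos: [456.9, -78.3, 13.2]
tcp_rot: [3.141, -0.0, -3.085]
contact_force: [-0.2, 1.2, 2.4]
grip_width: 45.4
finger_force: 30.0
time: 35.15
tool_pos: [458.7, -79.0, 135.7]
tcp_rot: [-3.139, 0.006, -3.085]
contact_force: [-0.0, 0.7, -0.6]
grip_width: 45.9
finger_force: 30.0
dp [-0.0179 -0.1757  0.0013] rot [-0.002  0.006  0.   ] t 35.15
```

```bash
python3 -m pendant '{"dp":[[-0.004,-0.035,0],[-0.009,-0.08,0],[-0.014,-0.13,0],[-0.018,-0.17,0],[-0.0185,-0.1755,0],[-0.0185,-0.1755,0],[-0.0185,-0.1755,0],[-0.0185,-0.1755,0]],"rotation":[[0,0,0],[0,0,0],[0,0,0],[0,0,0],[0,0,0],[0,0,0],[0,0,0],[0,0,0]]}'
python3 - <<'E'
from h import *
go(486.5,-253.5,20.2,183.2)
c=cap("wrist"); save(c,"w10",s=1.5)
E
```

```text
time: 36.15
tool_pos: [485.3, -251.5, 133.2]
tcp_rot: [3.141, -0.0, -3.084]
contact_force: [0.8, 0.2, -1.0]
grip_width: 45.3
finger_force: 30.0
dp [-0.0011 -0.0021  0.113 ] rot [ 0.    -0.     0.002] t 36.15
```

View pics/w10.png

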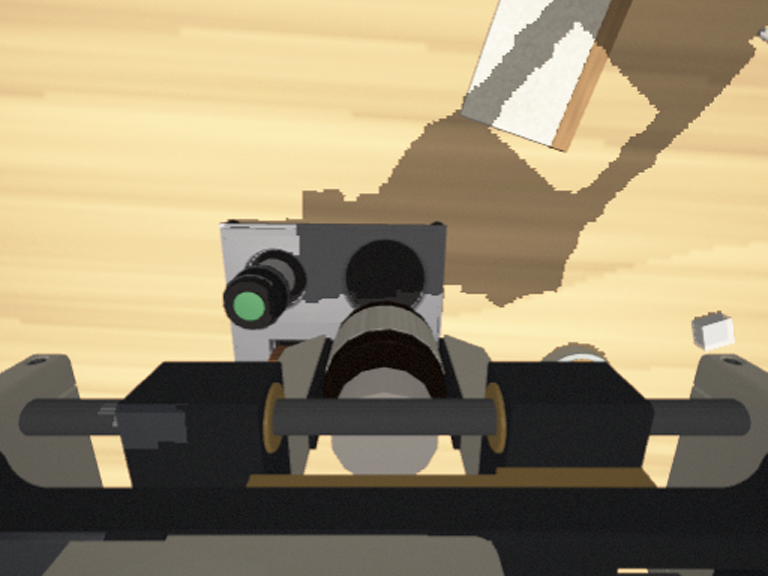

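The oil bottle's centre column, 385, matches the large pocket at (386,277), and the eyepiece at (250,303) is clear of the left finger. Lowering.

```bash
python3 -m pendant '{"dp":[[-0.001,-0.0015,0.04],[-0.001,-0.0015,0.075],[-0.001,-0.0015,0.098],[-0.001,-0.0015,0.106],[-0.001,-0.0015,0.11],[-0.001,-0.0015,0.112],[-0.001,-0.0015,0.113],[-0.001,-0.0015,0.113]],"rotation":[[0,0,0],[0,0,0],[0,0,0],[0,0,0],[0,0,0],[0,0,0],[0,0,0],[0,0,0]]}'
python3 -m pendant '{"dp":[[0,0,0],[0,0,0],[0,0,0],[0,0,0]],"rotation":[[0,0,0],[0,0,0],[0,0,0],[0,0,0]]}'
python3 -c "
from h import *
go(486.5,-253.5,20.2,183.2)"
```

```text
time: 37.2
tool_pos: [486.6, -254.2, 20.6]
tcp_rot: [-3.141, 0.001, -3.085]
contact_force: [-0.1, -0.0, -0.3]
grip_width: 45.4
finger_force: 30.0
time: 37.7
tool_pos: [486.4, -254.0, 20.3]
tcp_rot: [3.142, 0.0, -3.085]
contact_force: [0.5, 0.1, 0.6]
grip_width: 45.2
finger_force: 30.0
dp [-0.0001  0.0005  0.0001] rot [0. 0. 0.] t 37.7
```

Release, rise clear of everything, then look from both fixed cameras.

```bash
python3 -m pendant '{"dp":[[0,0,0],[0,0,0],[0,0,0],[0,0,0],[0,0,0]],"rotation":[[0,0,0],[0,0,0],[0,0,0],[0,0,0],[0,0,0]]}' 0.06
python3 -m pendant '{"dp":[[0,0,-0.03],[0,0,-0.07],[0,0,-0.12],[0.0,0,-0.16],[0,0,-0.16]],"rotation":[[0,0,0],[0,0,0],[0,0,0],[0,0,0],[0,0,0]]}'
python3 -m pendant '{"dp":[[0.01,0.05,0],[0.03,0.1,0],[0.05,0.15,0],[0.06,0.2,0],[0.07,0.25,0],[0.07,0.25,0],[0.07,0.25,0],[0.07,0.25,0]],"rotation":[[0,0,0],[0,0,0],[0,0,0],[0,0,0],[0,0,0],[0,0,0],[0,0,0],[0,0,0]]}'
python3 - <<'E'
from h import *
t=cap("top")["img"][140:290,90:420]; s=cap("scene")["img"][110:260,90:420]
cv2.imwrite("pics/end.png",cv2.resize(np.vstack([t,s])[:,:,::-1],None,fx=1.95,fy=1.95,interpolation=cv2.INTER_CUBIC))
E
```

```text
time: 38.33
tool_pos: [486.4, -254.0, 20.2]
tcp_rot: [3.141, 0.0, -3.085]
contact_force: [-0.1, 0.6, 0.5]
grip_width: 59.9
finger_force: 0.0
time: 38.95
tool_pos: [487.9, -255.1, 183.6]
tcp_rot: [-3.137, 0.006, -3.085]
contact_force: [-0.1, 0.7, -0.7]
grip_width: 60.1
finger_force: 0.0
time: 39.95
tool_pos: [402.7, -9.3, 179.8]
tcp_rot: [-3.142, -0.0, -3.087]
contact_force: [-1.0, -0.0, 0.0]
grip_width: 59.8
finger_force: 0.0
```

View pics/end.png

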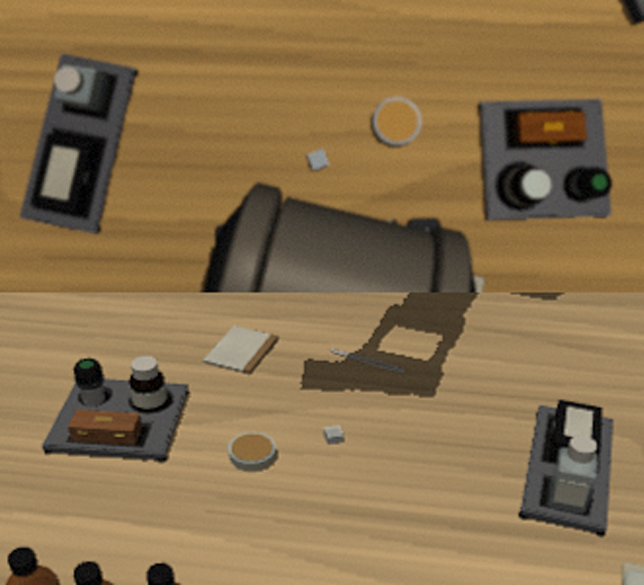

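In the top view (upper half) the box (60,172) and stain bottle (80,88) are in the left tray. The case (551,127), oil bottle (530,184) and eyepiece (590,184) are in the right tray. All are upright in the scene view too, and the petri dish at (397,121) has not moved.

```bash
python3 -c "
from h import *
print(workorder.close_job())"
```

```text
the job is handed in; nothing more can be done
None
```

Both kits are made up and the job is handed in at about 40 s: all five items look upright and seated in their pockets in the final pictures, nothing was knocked over, and the petri dish was left alone.

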